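# Set the burr gap of the sample mill

### The job

Set the grind of the bench sample mill: turn the knurled ring on its top clockwise (seen from above) until you feel the burrs just touch, gently and without forcing it, then back the ring off three clicks counter-clockwise and let go. Leave the cup, the beaker and the jar where they are.

Things in the scene. Friction and masses are not known exactly. Their poses are not given: they have to be found in the camera images.
- mill: white bench sample mill on a grey foot, fixed. Origin on the axis of its upright round grinding head, at bench level; z up, -x along the spout; the lying motor (top 105 mm high) is on the +x side, the steel feed funnel (124 mm high, 60 mm wide, 85 mm from the axis) on the +y side. The head's flat top, the collar, is 84 mm across, 128 mm high, with a mark every 20 degrees
- ring_mid (a point): centre of the knurled round aluminium adjusting ring on top of the head, on its axis: 56 mm diameter, 40 mm tall, from 132 to 172 mm above the bench (a stud sticks up 6 mm more); this point is half-way up, at 152 mm. z up along the turning axis; -x along the black index line on its top, so its yaw shows the ring's angle. Grip across its diameter from above at any yaw
- ring_top (a point): the ring's top centre, 172 mm above the bench, turns with the ring. Clockwise from above closes the burrs. They touch 40 to 140 degrees clockwise of the start; where cannot be seen. The ring clicks every 20 degrees: passing a click takes up to about 0.1 Nm, and the released ring settles in the nearest click. The first touch is at a click position; three clicks back from there are 60 degrees
- index (a point): outer end of the black index line on the ring's top, 27 mm from the axis, 172 mm high. Feel of the ring: from first touch of the burrs the resistance rises springily by about 4 Nm per rad of further turn, on top of the click's 0.1 Nm. A clear, gentle touch, kept for a moment, is 0.25 to 0.4 Nm in all; above 0.7 Nm the burrs are damaged
- sample_cup: small open steel cup, 52 mm across, 45 mm high, standing under the spout; bystander; origin at its underside
- beaker: glass beaker, 70 mm across, 95 mm high, beside the mill on its funnel side; bystander; origin at its underside
- jar: closed amber glass jar, 60 mm across, 85 mm high, beside the mill on the other side; bystander; origin at its underside

How it is judged:
By the outcome, as a careful person would: the job done as asked, in the order asked, and still so for the second after the job is handed in, with the robot touching nothing.
It also fails if it takes over 64 s, if anything falls off the work surface, if the arm or the gripper's body presses on something with over 40 N, if the wrist force passes 120 N, or if a joint passes its speed limit or range.

### The arm

A 6-joint arm with a two-finger parallel gripper is mounted at the origin on the work surface. World frame = base frame: x ahead of the robot, y to its left, z up, the work surface at z = 0. Lengths are in m, angles in rad, forces in N, time in s.
With the tool pointing down it reaches from about 0.225 to 0.875 m from the base axis. Payload 3.4 kg.
Tool frame: the origin (TCP) lies at the very end of the fingers, on their centre line; the grasp point (between the pads) lies 19 mm behind it (manip.pinch_z is the distance from the TCP to the grasp point, in m); z points along the fingers, y is the line along which they close (so a half turn about z gives the same grasp; the last joint's range is limited). The gripper opens to 85 mm and grips with 20 to 120 N. Pads are 22 mm wide; open, the fingers measure 114 mm over their backs; the gripper's body (76 mm by 85 mm) begins 54 mm behind the grasp point. The pads swing forward as they close: fully open they stand 13 mm farther back than shut.
Start: joints at [-1.293, 0.276, 1.505, -0, 1.361, -0.121], TCP at [0.223, -0.53, 0.231] pointing down, gripper open.
Joint ranges: [-2.89, 2.89], [-0.75, 2.08], [0.22, 2.7], [-1.18, 4.32], [0.11, 2.71], [-2.7, 2.7]. Speed limits (rad/s): [2.57, 2.57, 3.14, 3.14, 3.14, 3.14].

### API

Orientations are given as a unit quaternion [w, x, y, z].
In Python, from rig import manip gives the robot as it stands. The module is installed in compiled form; this text tells all that it offers.
- The arm moves only by the shell command python3 -m jog 'ROWS' [FORCE]. ROWS is JSON, a list of rows, each an object of numbers: "dx", "dy", "dz": the shift along the tool's x, y, z each as a share of 25 cm, from -1 to 1; "ax", "ay", "az": the turn, a rotation vector about the tool's x, y, z each as a share of 90 degrees, from -1 to 1; "grip": the opening, from -1 (shut) to 1 (fully open), so that 0 is half open. A call has 1 to 5 rows; each row is the pose to reach, as a shift and turn from the pose commanded when the call began, along the tool's axes at that moment; what a row does not reach only later rows make up. A row lasts 1/12 s, in which the tool goes at most 41.7 mm and 7.16 degrees, less where a joint would pass 70% of its speed; a pose out of reach is approached as far as the arm can. A call with a number of a shift or a turn outside -1 to 1 is refused whole. A call with a gripper value outside its range is refused whole. The fingers move at their own pace and stop on an object; FORCE is the grip in N (left out, the last holds). Time passes only in rows, so rows that repeat a pose let the fingers close. It gives the time, the measured TCP pose, the force, the opening and the grip force at its end, in the units of the state.
- manip.get_state(): the state, without advancing time (a new reading comes with each control period).
- manip.get_image(name): name is "scene" or "top" or "wrist"; returns a dict with "img" (420x560x3 uint8, red, green, blue), "mtx" (3x3 intrinsics, pixels), "k1" (the pictures are not rectified: a ray, as slopes to the right and down, at radius r is drawn at 1 + k1 r^2 times it, then the intrinsics apply), "world_to_cam" (4x4, takes a point from world to camera coordinates); the wrist camera has in their place "T_tool_cam" (4x4, takes a point from camera to tool coordinates, whose origin is the TCP and whose axes are the flange's). Camera axes: x right, y down, z forward; pixel columns grow to the right and rows downward; lengths in m; the calibration is good to about 2 mm. A picture is of the moment at which its call begins: read the wrist's pose just before it. There is no depth.
- manip.sign_off(): hands the job in; it is judged then, once.
The state is a dict: "clock": time; "qpos": joint angles; "qd": joint speeds; "effort": joint torques, N m; "position": TCP position; "ee_rot": TCP orientation; "contact_force": force on the tool from outside, world axes, zero at the start; "moment": the same for the moment, N m; "width": finger opening in m; "gripper_force": force on a finger pad.
Only numpy, scipy, OpenCV 4.12 (cv2) and the standard library are available. Lean on these libraries where they do the work, as an engineer would, in place of code of your own. Each camera call takes 0.05 s, during which the arm holds its last target. There are 200 camera calls.

## Working session

There is one attempt and no reset: what is moved stays moved. The work goes in short steps, Python scripts to look and compute and a shell command to move; the robot and the scene stay as the last step left them, time stands still between calls to the robot, and variables do not carry over. Pictures are saved under pics/ and viewed, at most 10 in all, crops included, and the job is handed in when it is done.

```bash
mkdir -p pics; cat > h.py <<'E'
import numpy as np, cv2
from rig import manip
def save(name,fn,crop=None,s=1):
    d=manip.get_image(name); im=d["img"][:,:,::-1]
    if crop: x0,y0,x1,y1=crop; im=im[y0:y1,x0:x1]
    cv2.imwrite("pics/"+fn,cv2.resize(im,None,fx=s,fy=s,interpolation=cv2.INTER_CUBIC)); return d
def ray(d,u,v,z):
    "world point at height z under pixel"
    K=np.array(d["mtx"]);p=np.array([(u-K[0,2])/K[0,0],(v-K[1,2])/K[1,1]]);q=p.copy()
    for _ in range(30): q=p/(1+d["k1"]*(q@q))
    T=np.linalg.inv(np.array(d["world_to_cam"]));r=T[:3,:3]@np.array([*q,1]);o=T[:3,3]
    return o+r*(z-o[2])/r[2]
E
python3 - <<'E'
from h import *
s=manip.get_state();print({k:np.round(v,3).tolist() for k,v in s.items()})
a=save("top","t0.png",None,1.4);b=save("scene","s0.png",None,1.4)
import pickle
for n,d in(("top",a),("scene",b)):
    pickle.dump({k:d[k] for k in d},open(n+".pkl","wb"))
E
```

```text
{'clock': 0.0, 'qpos': [-1.293, 0.277, 1.506, -0.0, 1.361, -0.121], 'qd': [-0.0, -0.0, 0.0, -0.0, -0.001, -0.001], 'effort': [-0.001, -41.678, -24.581, -0.0, 0.011, -0.0], 'position': [0.223, -0.529, 0.23], 'ee_rot': [-0.001, 0.98, 0.198, -0.0], 'contact_force': [-0.422, -0.485, -0.036], 'moment': [-0.019, 0.03, -0.071], 'gripper_force': 0.0, 'width': 0.085}
```

View pics/t0.png

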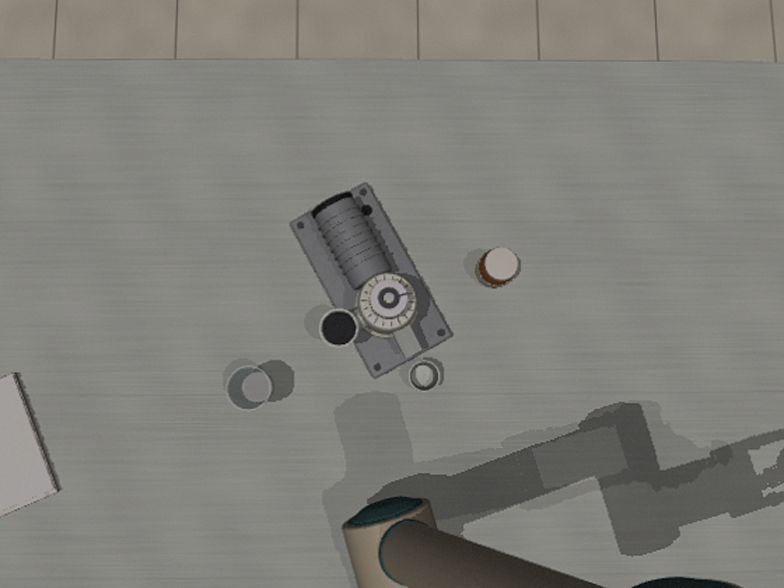

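View pics/s0.png

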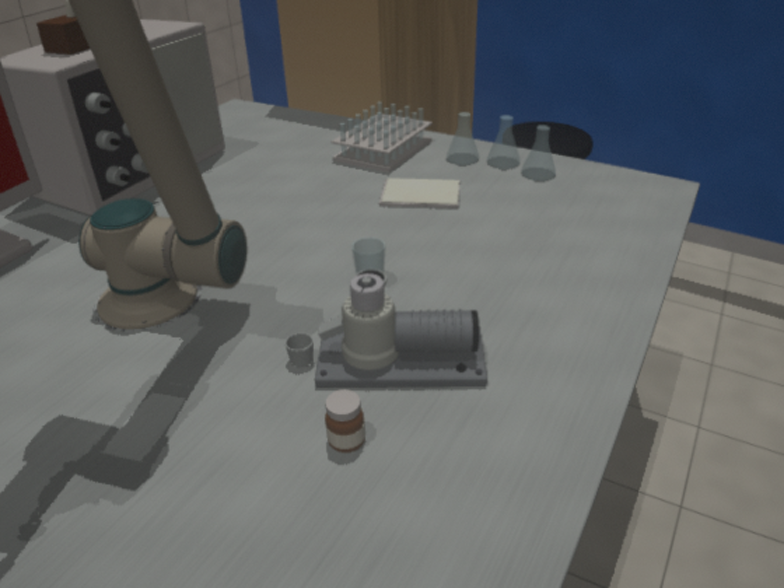

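The top view shows the mill with the ring at about (389,297), the funnel at (339,327), the cup at (424,376), the jar at (500,266) and the beaker at (250,386), all at 1.4x. Next I'll enlarge the ring.

```bash
python3 - <<'E'
from h import *
import pickle
d=pickle.load(open("top.pkl","rb"));im=d["img"][:,:,::-1]
cv2.imwrite("pics/t1.png",cv2.resize(im[180:246,240:328],None,fx=9,fy=9,interpolation=cv2.INTER_CUBIC))
print(d["k1"],np.linalg.inv(d["world_to_cam"])[:3,3])
f=lambda u,v,z:np.round(ray(d,u/1.4,v/1.4,z),4)
print("ring",f(389,297,.175),"funnel",f(339,327,.124),"cup",f(424,376,.04),"jar",f(501,265,.085),"motor end",f(332,205,.105))
E
```

```text
-0.021865796605678035 [0.42248062 0.09064113 1.22734302]
ring [0.5305 0.0571 0.175 ] funnel [0.4903 0.1314 0.124 ] cup [ 0.416  -0.0031  0.04  ] jar [ 0.5906 -0.124   0.085 ] motor end [0.6831 0.1437 0.105 ]
```

View pics/t1.png

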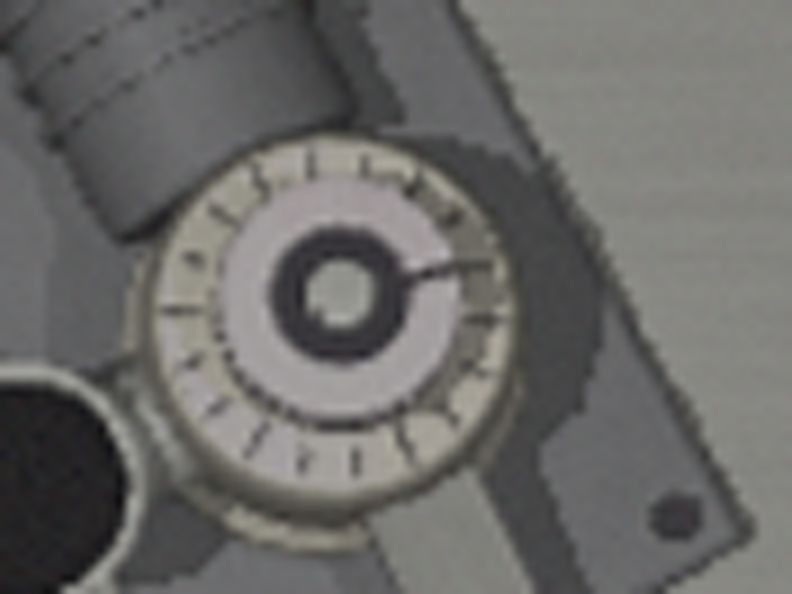

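The ring's outline is centred at crop pixel (340,300) and the index line ends at (462,267), which points at about -75° world. I'll move above the ring and turn the tool back so that the last joint has enough range.

```bash
R='[{"x":0}]'
python3 -m jog '[{"dx":0.51,"dy":-0.42},{"dx":0.51,"dy":-0.42},{"dx":0.51,"dy":-0.42},{"dx":0.51,"dy":-0.42},{"dx":0.51,"dy":-0.42}]' 50
python3 -m jog '[{"dx":0.51,"dy":-0.42},{"dx":0.51,"dy":-0.42},{"dx":0.51,"dy":-0.42},{"dx":0.51,"dy":-0.42},{"dx":0.51,"dy":-0.42}]' >/dev/null
python3 -m jog '[{"dx":0.51,"dy":-0.42},{"dx":0.51,"dy":-0.42},{"dx":0.51,"dy":-0.42},{"dx":0.51,"dy":-0.42},{"dx":0.51,"dy":-0.42}]' >/dev/null
python3 -m jog '[{"dx":0.51,"dy":-0.42},{"dx":0.51,"dy":-0.42},{"dx":0.51,"dy":-0.42},{"dx":0.51,"dy":-0.42},{"dx":0.51,"dy":-0.42}]' 
python3 -m jog '[{"az":-0.39},{"az":-0.39},{"az":-0.39},{"az":-0.39},{"az":-0.39}]' >/dev/null
python3 -m jog '[{"az":-0.39},{"az":-0.39},{"az":-0.39},{"az":-0.39},{"az":-0.39}]' >/dev/null
python3 -m jog '[{"az":-0.39},{"az":-0.39},{"az":-0.39},{"az":-0.39},{"az":-0.39}]' >/dev/null
python3 -m jog '[{"az":-0.39},{"az":-0.39},{"az":-0.39},{"az":-0.39},{"az":-0.39}]'
python3 - <<'E'
from h import *
import pickle
s=manip.get_state();print({k:np.round(s[k],4).tolist() for k in("clock","qpos","position","ee_rot","moment","contact_force")})
d=save("wrist","w0.png",None,1.4);d["s"]=s;pickle.dump(d,open("w.pkl","wb"));print(d["T_tool_cam"])
t=pickle.load(open("top.pkl","rb"));print("ring",ray(t,277.4,212.9,.172))
E
```

```text
{'clock': 0.1, 'qpos': [-1.293, 0.2765, 1.506, 0.0, 1.3607, -0.121], 'position': [0.2232, -0.5294, 0.2305], 'ee_rot': [-0.0008, 0.9802, 0.1981, -0.0001], 'moment': [-0.026, -0.0033, 0.0031], 'contact_force': [-0.0919, 0.7071, -0.6072]}
[[ 5.34516505e-04 -9.62831613e-01 -2.70101831e-01  6.79686379e-02]
 [ 9.99999603e-01  3.21899654e-04  8.31468371e-04 -1.32332017e-04]
 [-7.13618346e-04 -2.70102168e-01  9.62831402e-01 -1.43729072e-01]
 [ 0.00000000e+00  0.00000000e+00  0.00000000e+00  1.00000000e+00]]
ring [0.52930852 0.05799164 0.172     ]schema error: expected keys dx, dy, dz, ax, ay, az, grip
schema error: expected keys dx, dy, dz, ax, ay, az, grip
schema error: expected keys dx, dy, dz, ax, ay, az, grip
schema error: expected keys dx, dy, dz, ax, ay, az, grip
schema error: expected keys dx, dy, dz, ax, ay, az, grip
schema error: expected keys dx, dy, dz, ax, ay, az, grip
schema error: expected keys dx, dy, dz, ax, ay, az, grip
schema error: expected keys dx, dy, dz, ax, ay, az, grip
```

View pics/w0.png

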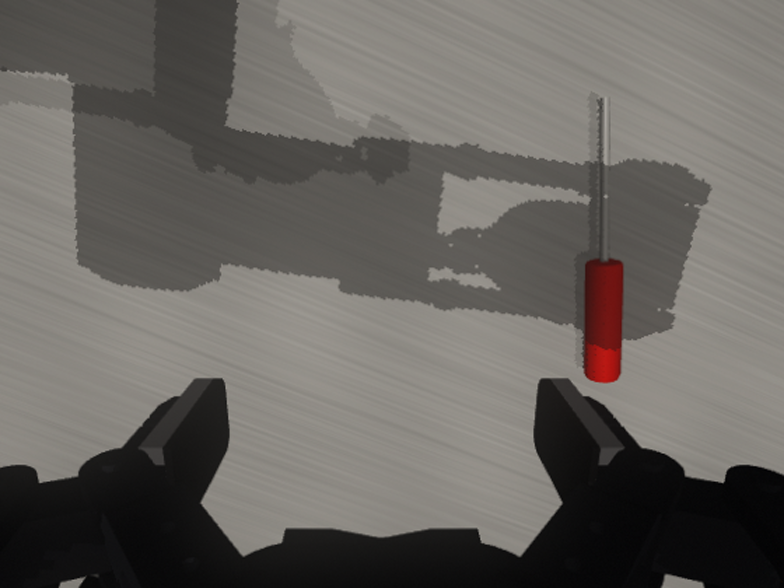

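The moves were refused because every row needs all seven keys. The wrist view shows only bare bench and a loose red screwdriver lying there, nothing in the way. I'll resend with full rows.

```bash
python3 -m jog '[{"dx":0.51,"dy":-0.42,"dz":0,"ax":0,"ay":0,"az":0,"grip":1},{"dx":0.51,"dy":-0.42,"dz":0,"ax":0,"ay":0,"az":0,"grip":1},{"dx":0.51,"dy":-0.42,"dz":0,"ax":0,"ay":0,"az":0,"grip":1},{"dx":0.51,"dy":-0.42,"dz":0,"ax":0,"ay":0,"az":0,"grip":1}]' 50
python3 -m jog '[{"dx":0.51,"dy":-0.42,"dz":0,"ax":0,"ay":0,"az":0,"grip":1},{"dx":0.51,"dy":-0.42,"dz":0,"ax":0,"ay":0,"az":0,"grip":1},{"dx":0.51,"dy":-0.42,"dz":0,"ax":0,"ay":0,"az":0,"grip":1},{"dx":0.51,"dy":-0.42,"dz":0,"ax":0,"ay":0,"az":0,"grip":1}]'
python3 -m jog '[{"dx":0.51,"dy":-0.42,"dz":0,"ax":0,"ay":0,"az":0,"grip":1},{"dx":0.51,"dy":-0.42,"dz":0,"ax":0,"ay":0,"az":0,"grip":1},{"dx":0.51,"dy":-0.42,"dz":0,"ax":0,"ay":0,"az":0,"grip":1},{"dx":0.51,"dy":-0.42,"dz":0,"ax":0,"ay":0,"az":0,"grip":1}]'
python3 -m jog '[{"dx":0.51,"dy":-0.42,"dz":0,"ax":0,"ay":0,"az":0,"grip":1},{"dx":0.51,"dy":-0.42,"dz":0,"ax":0,"ay":0,"az":0,"grip":1},{"dx":0.51,"dy":-0.42,"dz":0,"ax":0,"ay":0,"az":0,"grip":1},{"dx":0.51,"dy":-0.42,"dz":0,"ax":0,"ay":0,"az":0,"grip":1}]'
python3 -m jog '[{"dx":0,"dy":0,"dz":0,"ax":0,"ay":0,"az":-0.39,"grip":1},{"dx":0,"dy":0,"dz":0,"ax":0,"ay":0,"az":-0.39,"grip":1},{"dx":0,"dy":0,"dz":0,"ax":0,"ay":0,"az":-0.39,"grip":1},{"dx":0,"dy":0,"dz":0,"ax":0,"ay":0,"az":-0.39,"grip":1},{"dx":0,"dy":0,"dz":0,"ax":0,"ay":0,"az":-0.39,"grip":1}]'
python3 -m jog '[{"dx":0,"dy":0,"dz":0,"ax":0,"ay":0,"az":-0.39,"grip":1},{"dx":0,"dy":0,"dz":0,"ax":0,"ay":0,"az":-0.39,"grip":1},{"dx":0,"dy":0,"dz":0,"ax":0,"ay":0,"az":-0.39,"grip":1},{"dx":0,"dy":0,"dz":0,"ax":0,"ay":0,"az":-0.39,"grip":1},{"dx":0,"dy":0,"dz":0,"ax":0,"ay":0,"az":-0.39,"grip":1}]' >/dev/null
python3 -m jog '[{"dx":0,"dy":0,"dz":0,"ax":0,"ay":0,"az":-0.39,"grip":1},{"dx":0,"dy":0,"dz":0,"ax":0,"ay":0,"az":-0.39,"grip":1},{"dx":0,"dy":0,"dz":0,"ax":0,"ay":0,"az":-0.39,"grip":1},{"dx":0,"dy":0,"dz":0,"ax":0,"ay":0,"az":-0.39,"grip":1},{"dx":0,"dy":0,"dz":0,"ax":0,"ay":0,"az":-0.39,"grip":1}]' >/dev/null
python3 -m jog '[{"dx":0,"dy":0,"dz":0,"ax":0,"ay":0,"az":-0.39,"grip":1},{"dx":0,"dy":0,"dz":0,"ax":0,"ay":0,"az":-0.39,"grip":1},{"dx":0,"dy":0,"dz":0,"ax":0,"ay":0,"az":-0.39,"grip":1},{"dx":0,"dy":0,"dz":0,"ax":0,"ay":0,"az":-0.39,"grip":1},{"dx":0,"dy":0,"dz":0,"ax":0,"ay":0,"az":-0.39,"grip":1}]'
python3 - <<'E'
from h import *
import pickle
s=manip.get_state();print({k:np.round(s[k],4).tolist() for k in("clock","qpos","position","ee_rot","moment","contact_force")})
d=save("wrist","w1.png",None,1.4);d["s"]=s;pickle.dump(d,open("w.pkl","wb"))
E
```

```text
clock: 0.48
position: [0.3003, -0.3817, 0.2308]
ee_rot: [-0.001, 0.98, 0.197, 0.0]
contact_force: [0.6, 0.7, -0.4]
width: 0.0855
gripper_force: 0.0
clock: 0.82
position: [0.377, -0.2352, 0.2312]
ee_rot: [-0.0, 0.98, 0.198, 0.0]
contact_force: [-0.7, 0.1, 0.1]
width: 0.0852
gripper_force: 0.0
clock: 1.15
position: [0.4538, -0.0889, 0.2313]
ee_rot: [0.0, 0.98, 0.198, 0.0]
contact_force: [0.7, -0.8, -0.5]
width: 0.0856
gripper_force: 0.0
clock: 1.48
position: [0.5306, 0.0575, 0.2311]
ee_rot: [0.0, 0.98, 0.198, -0.0]
contact_force: [0.8, -0.7, -0.1]
width: 0.0857
gripper_force: 0.0
clock: 1.9
position: [0.5299, 0.0555, 0.2308]
ee_rot: [-0.0, 0.873, 0.487, -0.0]
contact_force: [-0.4, 0.1, 0.7]
width: 0.0853
gripper_force: 0.0
clock: 3.15
position: [0.5299, 0.0552, 0.2309]
ee_rot: [-0.0, 0.143, 0.99, -0.0]
contact_force: [-0.0, -0.5, -0.3]
width: 0.0854
gripper_force: 0.0
{'clock': 3.15, 'qpos': [-0.0268, 0.2129, 1.593, -0.0001, 1.3364, -1.3112], 'position': [0.5299, 0.0552, 0.2309], 'ee_rot': [-0.0004, 0.1427, 0.9898, -0.0001], 'moment': [-0.0107, 0.0164, 0.0084], 'contact_force': [-0.0349, -0.5007, -0.2965]}
```

View pics/w1.png

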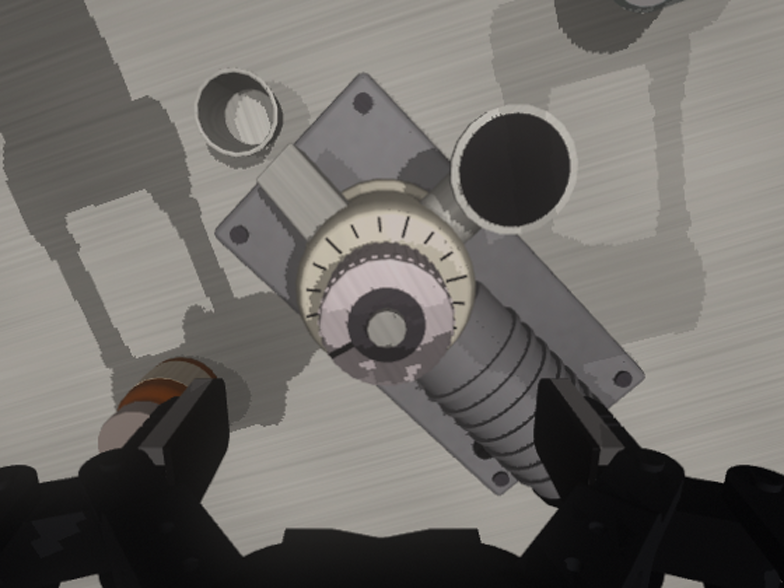

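The wrist view shows the ring's top disc centred at about (387,322), with the index line's outer end at (331,355) at 1.4x.

```bash
cat >> h.py <<'E'
def wray(d,u,v,z):
    from scipy.spatial.transform import Rotation as R
    s=d["s"];q=np.array(s["ee_rot"]);T=np.eye(4);T[:3,:3]=R.from_quat(q[[1,2,3,0]]).as_matrix();T[:3,3]=s["position"]
    return ray(dict(d,world_to_cam=np.linalg.inv(T@np.array(d["T_tool_cam"]))),u,v,z)
E
python3 - <<'E'
from h import *
import pickle
d=pickle.load(open("w.pkl","rb"))
pts=[wray(d,u/1.4,v/1.4,.172) for u,v in((387,322),(318,320),(455,322),(387,256),(387,387),(331,355))];print(np.round(pts,4))
c=(pts[1]+pts[2]+pts[3]+pts[4])/4; e=pts[5]-c
print(c,np.linalg.norm(e),np.degrees(np.arctan2(e[1],e[0])))
t=pickle.load(open("top.pkl","rb"));c2=ray(t,277.4,212.9,.172);m=(c+c2)/2;print(c2,m)
s=d["s"];a=2*np.arctan2(s["ee_rot"][2],s["ee_rot"][1]);x=np.array([np.cos(a),np.sin(a)]);y=np.array([np.sin(a),-np.cos(a)])
dl=m[:2]-np.array(s["position"])[:2];print("dx,dy shares",dl@x/.25,dl@y/.25,np.degrees(a)-90)
E
```

```text
[[0.5295 0.0576 0.172 ]
 [0.5207 0.0307 0.172 ]
 [0.5374 0.0845 0.172 ]
 [0.503  0.0653 0.172 ]
 [0.5576 0.0495 0.172 ]
 [0.5369 0.031  0.172 ]]
[0.52966001 0.05749008 0.172     ] 0.027414058783226992 -74.72568119879855
[0.52930852 0.05799164 0.172     ] [0.52948427 0.05774086 0.172     ]
dx,dy shares 0.004526870995579548 0.009302144162502923 73.59264888397317
```

The two cameras agree to within 1 mm, so I'll correct the position, go down and close.

```bash
python3 -m jog '[{"dx":0.0045,"dy":0.009,"dz":0.1,"ax":0,"ay":0,"az":0,"grip":1},{"dx":0.0045,"dy":0.009,"dz":0.2,"ax":0,"ay":0,"az":0,"grip":1},{"dx":0.0045,"dy":0.009,"dz":0.3,"ax":0,"ay":0,"az":0,"grip":1},{"dx":0.0045,"dy":0.009,"dz":0.38,"ax":0,"ay":0,"az":0,"grip":1},{"dx":0.0045,"dy":0.009,"dz":0.38,"ax":0,"ay":0,"az":0,"grip":1}]' 50
python3 -m jog '[{"dx":0,"dy":0,"dz":0,"ax":0,"ay":0,"az":0,"grip":-1},{"dx":0,"dy":0,"dz":0,"ax":0,"ay":0,"az":0,"grip":-1},{"dx":0,"dy":0,"dz":0,"ax":0,"ay":0,"az":0,"grip":-1},{"dx":0,"dy":0,"dz":0,"ax":0,"ay":0,"az":0,"grip":-1},{"dx":0,"dy":0,"dz":0,"ax":0,"ay":0,"az":0,"grip":-1}]' 50
python3 -m jog '[{"dx":0,"dy":0,"dz":0,"ax":0,"ay":0,"az":0,"grip":-1},{"dx":0,"dy":0,"dz":0,"ax":0,"ay":0,"az":0,"grip":-1},{"dx":0,"dy":0,"dz":0,"ax":0,"ay":0,"az":0,"grip":-1},{"dx":0,"dy":0,"dz":0,"ax":0,"ay":0,"az":0,"grip":-1},{"dx":0,"dy":0,"dz":0,"ax":0,"ay":0,"az":0,"grip":-1}]'
cat > st.py <<'E'
from h import *
s=manip.get_state();q=s["ee_rot"];a=np.degrees(2*np.arctan2(q[2],q[1]))-90
print("t %.2f yaw %.2f Mz %.3f q6 %.1f eff6 %.3f"%(s["clock"],a,s["moment"][2],np.degrees(s["qpos"][5]),s["effort"][5]),"F",np.round(s["contact_force"],1),"p",np.round(s["position"],4),"w %.4f g %.1f"%(s["width"],s["gripper_force"]),flush=True)
E
python3 st.py
```

```text
clock: 3.62
position: [0.5263, 0.0577, 0.1322]
ee_rot: [-0.005, 0.147, 0.989, -0.001]
contact_force: [-1.2, 0.2, -0.8]
width: 0.0853
gripper_force: 0.0
clock: 4.03
position: [0.5308, 0.0571, 0.1382]
ee_rot: [0.002, 0.146, 0.989, -0.0]
contact_force: [-2.2, -2.6, 6.7]
width: 0.0549
gripper_force: 53.3
clock: 4.45
position: [0.5308, 0.0571, 0.1382]
ee_rot: [0.002, 0.146, 0.989, -0.0]
contact_force: [-1.4, -2.2, 6.4]
width: 0.0549
gripper_force: 53.3
t 4.45 yaw 73.25 Mz -0.010 q6 -74.5 eff6 -0.028 F [-1.4 -2.2  6.4] p [0.5308 0.0571 0.1382] w 0.0549 g 53.3
```

The grip is good: 55 mm wide at 53 N. I'll turn clockwise 36° first, still short of any possible touch, and then in small steps. A check after each step stops the chain on a clear torque.

```bash
cat > ok.py <<'E'
import sys; exec(open("st.py").read()); sys.exit(abs(s["moment"][2])>float(sys.argv[1]))
E
python3 -m jog '[{"dx":0,"dy":0,"dz":0,"ax":0,"ay":0,"az":0.04,"grip":-1},{"dx":0,"dy":0,"dz":0,"ax":0,"ay":0,"az":0.08,"grip":-1}]' >/dev/null; python3 ok.py 0.2 &&
python3 -m jog '[{"dx":0,"dy":0,"dz":0,"ax":0,"ay":0,"az":0.04,"grip":-1},{"dx":0,"dy":0,"dz":0,"ax":0,"ay":0,"az":0.08,"grip":-1}]' >/dev/null; python3 ok.py 0.2 &&
python3 -m jog '[{"dx":0,"dy":0,"dz":0,"ax":0,"ay":0,"az":0.04,"grip":-1},{"dx":0,"dy":0,"dz":0,"ax":0,"ay":0,"az":0.08,"grip":-1}]' >/dev/null; python3 ok.py 0.2 &&
python3 -m jog '[{"dx":0,"dy":0,"dz":0,"ax":0,"ay":0,"az":0.04,"grip":-1},{"dx":0,"dy":0,"dz":0,"ax":0,"ay":0,"az":0.08,"grip":-1}]' >/dev/null; python3 ok.py 0.2 &&
python3 -m jog '[{"dx":0,"dy":0,"dz":0,"ax":0,"ay":0,"az":0.04,"grip":-1},{"dx":0,"dy":0,"dz":0,"ax":0,"ay":0,"az":0.08,"grip":-1}]' >/dev/null; python3 ok.py 0.2
```

```text
t 4.62 yaw 65.90 Mz 0.054 q6 -67.1 eff6 -0.574 F [-1.  -1.5  6.4] p [0.5308 0.057  0.1382] w 0.0547 g 53.5
t 4.62 yaw 65.90 Mz 0.054 q6 -67.1 eff6 -0.574 F [-1.  -1.5  6.4] p [0.5308 0.057  0.1382] w 0.0547 g 53.5
t 4.62 yaw 65.90 Mz 0.054 q6 -67.1 eff6 -0.574 F [-1.  -1.5  6.4] p [0.5308 0.057  0.1382] w 0.0547 g 53.5
t 4.62 yaw 65.90 Mz 0.054 q6 -67.1 eff6 -0.574 F [-1.  -1.5  6.4] p [0.5308 0.057  0.1382] w 0.0547 g 53.5
t 4.62 yaw 65.90 Mz 0.054 q6 -67.1 eff6 -0.574 F [-1.  -1.5  6.4] p [0.5308 0.057  0.1382] w 0.0547 g 53.5False
False
False
False
False
```

```bash
cat > ok.py <<'E'
import sys; exec(open("st.py").read()); sys.exit(int(abs(s["moment"][2])>float(sys.argv[1])))
E
python3 -m jog '[{"dx":0,"dy":0,"dz":0,"ax":0,"ay":0,"az":0.04,"grip":-1},{"dx":0,"dy":0,"dz":0,"ax":0,"ay":0,"az":0.08,"grip":-1}]' >/dev/null && python3 ok.py 0.2 &&
python3 -m jog '[{"dx":0,"dy":0,"dz":0,"ax":0,"ay":0,"az":0.04,"grip":-1},{"dx":0,"dy":0,"dz":0,"ax":0,"ay":0,"az":0.08,"grip":-1}]' >/dev/null && python3 ok.py 0.2 &&
python3 -m jog '[{"dx":0,"dy":0,"dz":0,"ax":0,"ay":0,"az":0.04,"grip":-1},{"dx":0,"dy":0,"dz":0,"ax":0,"ay":0,"az":0.08,"grip":-1}]' >/dev/null && python3 ok.py 0.2 &&
python3 -m jog '[{"dx":0,"dy":0,"dz":0,"ax":0,"ay":0,"az":0.04,"grip":-1},{"dx":0,"dy":0,"dz":0,"ax":0,"ay":0,"az":0.08,"grip":-1}]' >/dev/null && python3 ok.py 0.2
python3 - <<'E'
from h import *
for _ in range(4): manip.get_image("wrist"); print(np.round(manip.get_state()["moment"],3))
save("wrist","w2.png",(180,150,370,300),4)
E
```

```text
t 4.78 yaw 58.68 Mz -0.022 q6 -59.9 eff6 -0.603 F [-1.1 -1.8  7.5] p [0.5308 0.057  0.1382] w 0.0548 g 53.6
t 4.95 yaw 51.49 Mz 0.151 q6 -52.7 eff6 -0.467 F [-1.6 -1.6  5.9] p [0.5308 0.057  0.1382] w 0.0549 g 53.6
t 5.12 yaw 44.29 Mz 0.062 q6 -45.5 eff6 -0.554 F [-1.4 -2.   6.1] p [0.5307 0.0569 0.1382] w 0.0552 g 53.6
t 5.28 yaw 37.08 Mz -0.018 q6 -38.3 eff6 -0.616 F [-0.9 -1.6  6.8] p [0.5307 0.0569 0.1382] w 0.0549 g 53.6
[-0.529  0.411 -0.062]
[-0.532  0.376 -0.133]
[-0.495  0.451 -0.1  ]
[-0.563  0.364 -0.059]
```

View pics/w2.png

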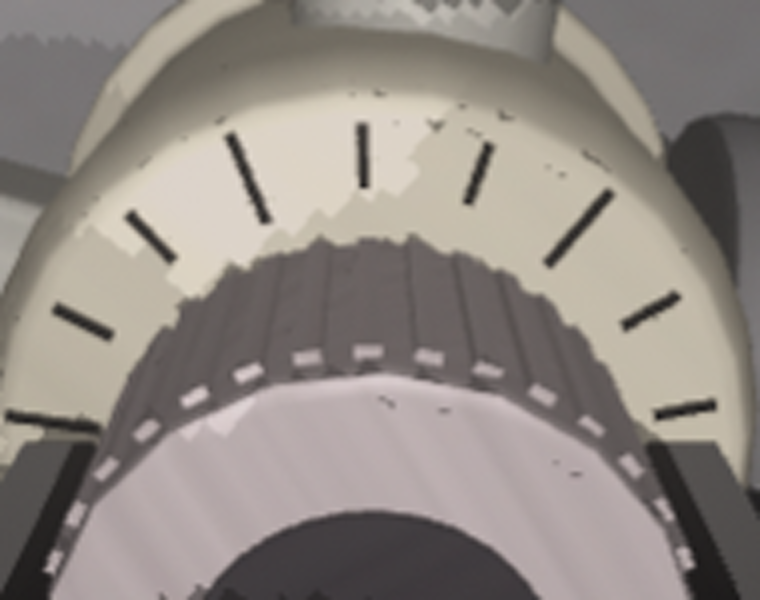

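The pads straddle the ring squarely and a resisting torque reads as positive Mz. Next I'll probe about 3° past the 40° click, averaging the readings.

```bash
cat > ok.py <<'E'
import sys; exec(open("st.py").read())
M=[s["moment"][2]]
for _ in range(3): manip.get_image("wrist"); M.append(manip.get_state()["moment"][2])
print("   mean %.3f"%np.mean(M),flush=True); sys.exit(int(np.mean(M)>float(sys.argv[1])))
E
python3 -m jog '[{"dx":0,"dy":0,"dz":0,"ax":0,"ay":0,"az":0.03,"grip":-1},{"dx":0,"dy":0,"dz":0,"ax":0,"ay":0,"az":0.055,"grip":-1},{"dx":0,"dy":0,"dz":0,"ax":0,"ay":0,"az":0.055,"grip":-1}]' >/dev/null && python3 ok.py 0.15 &&
python3 -m jog '[{"dx":0,"dy":0,"dz":0,"ax":0,"ay":0,"az":0.012,"grip":-1},{"dx":0,"dy":0,"dz":0,"ax":0,"ay":0,"az":0.025,"grip":-1},{"dx":0,"dy":0,"dz":0,"ax":0,"ay":0,"az":0.025,"grip":-1}]' >/dev/null && python3 ok.py 0.15
```

```text
t 5.78 yaw 32.24 Mz 0.019 q6 -33.5 eff6 0.273 F [-1.3 -3.3  6.6] p [0.5307 0.0569 0.1382] w 0.0545 g 53.6
   mean 0.021
t 6.18 yaw 30.03 Mz 0.012 q6 -31.3 eff6 0.138 F [-0.4 -2.9  6.3] p [0.5307 0.0569 0.1382] w 0.0550 g 53.6
   mean 0.026
```

```bash
python3 -m jog '[{"dx":0,"dy":0,"dz":0,"ax":0,"ay":0,"az":0.012,"grip":-1},{"dx":0,"dy":0,"dz":0,"ax":0,"ay":0,"az":0.025,"grip":-1},{"dx":0,"dy":0,"dz":0,"ax":0,"ay":0,"az":0.025,"grip":-1}]' >/dev/null && python3 ok.py 0.18 &&
python3 -m jog '[{"dx":0,"dy":0,"dz":0,"ax":0,"ay":0,"az":0.03,"grip":-1},{"dx":0,"dy":0,"dz":0,"ax":0,"ay":0,"az":0.05,"grip":-1},{"dx":0,"dy":0,"dz":0,"ax":0,"ay":0,"az":0.05,"grip":-1}]' >/dev/null && python3 ok.py 0.18 &&
python3 -m jog '[{"dx":0,"dy":0,"dz":0,"ax":0,"ay":0,"az":0.03,"grip":-1},{"dx":0,"dy":0,"dz":0,"ax":0,"ay":0,"az":0.05,"grip":-1},{"dx":0,"dy":0,"dz":0,"ax":0,"ay":0,"az":0.05,"grip":-1}]' >/dev/null && python3 ok.py 0.18 &&
python3 -m jog '[{"dx":0,"dy":0,"dz":0,"ax":0,"ay":0,"az":0.03,"grip":-1},{"dx":0,"dy":0,"dz":0,"ax":0,"ay":0,"az":0.05,"grip":-1},{"dx":0,"dy":0,"dz":0,"ax":0,"ay":0,"az":0.05,"grip":-1}]' >/dev/null && python3 ok.py 0.18 &&
python3 -m jog '[{"dx":0,"dy":0,"dz":0,"ax":0,"ay":0,"az":0.012,"grip":-1},{"dx":0,"dy":0,"dz":0,"ax":0,"ay":0,"az":0.025,"grip":-1},{"dx":0,"dy":0,"dz":0,"ax":0,"ay":0,"az":0.025,"grip":-1}]' >/dev/null && python3 ok.py 0.15 &&
python3 -m jog '[{"dx":0,"dy":0,"dz":0,"ax":0,"ay":0,"az":0.012,"grip":-1},{"dx":0,"dy":0,"dz":0,"ax":0,"ay":0,"az":0.025,"grip":-1},{"dx":0,"dy":0,"dz":0,"ax":0,"ay":0,"az":0.025,"grip":-1}]' >/dev/null && python3 ok.py 0.15
```

```text
t 6.58 yaw 27.77 Mz 0.005 q6 -29.0 eff6 0.122 F [-1.5 -2.5  6.7] p [0.5307 0.0569 0.1382] w 0.0550 g 53.6
   mean 0.002
t 6.98 yaw 23.24 Mz 0.002 q6 -24.5 eff6 0.165 F [-1.4 -2.9  6.9] p [0.5307 0.0569 0.1382] w 0.0545 g 53.6
   mean -0.011
t 7.38 yaw 18.73 Mz -0.095 q6 -20.0 eff6 0.111 F [-1.  -1.9  6.3] p [0.5306 0.0569 0.1382] w 0.0552 g 53.7
   mean -0.104
t 7.78 yaw 14.22 Mz -0.169 q6 -15.5 eff6 0.069 F [-1.3 -2.3  6.7] p [0.5306 0.0569 0.1382] w 0.0549 g 53.7
   mean -0.127
t 8.18 yaw 12.03 Mz 0.033 q6 -13.3 eff6 0.186 F [-0.9 -2.7  6.4] p [0.5306 0.0569 0.1382] w 0.0549 g 53.7
   mean 0.046
t 8.58 yaw 9.80 Mz 0.158 q6 -11.0 eff6 0.273 F [-1.4 -2.4  6.8] p [0.5306 0.0569 0.1382] w 0.0548 g 53.7
   mean 0.148
```

```bash
python3 -m jog '[{"dx":0,"dy":0,"dz":0,"ax":0,"ay":0,"az":0.008,"grip":-1},{"dx":0,"dy":0,"dz":0,"ax":0,"ay":0,"az":0.015,"grip":-1},{"dx":0,"dy":0,"dz":0,"ax":0,"ay":0,"az":0.015,"grip":-1}]' >/dev/null && python3 ok.py 0.22
```

```text
t 8.98 yaw 8.48 Mz 0.210 q6 -9.7 eff6 0.268 F [-0.3 -2.4  7. ] p [0.5306 0.0569 0.1382] w 0.0550 g 53.7
   mean 0.209
```

```bash
python3 -m jog '[{"dx":0,"dy":0,"dz":0,"ax":0,"ay":0,"az":0.008,"grip":-1},{"dx":0,"dy":0,"dz":0,"ax":0,"ay":0,"az":0.015,"grip":-1},{"dx":0,"dy":0,"dz":0,"ax":0,"ay":0,"az":0.015,"grip":-1}]' >/dev/null && python3 ok.py 0.29
```

```text
t 9.38 yaw 7.14 Mz 0.228 q6 -8.4 eff6 0.322 F [-0.7 -2.5  7.4] p [0.5306 0.0569 0.1382] w 0.0547 g 53.7
   mean 0.255
```

The torque keeps rising well past the 0.1 Nm click, so this is the touch at the 60° click. I'll press slightly more, to about 0.32 Nm, and hold.

```bash
python3 -m jog '[{"dx":0,"dy":0,"dz":0,"ax":0,"ay":0,"az":0.01,"grip":-1},{"dx":0,"dy":0,"dz":0,"ax":0,"ay":0,"az":0.018,"grip":-1},{"dx":0,"dy":0,"dz":0,"ax":0,"ay":0,"az":0.018,"grip":-1}]' >/dev/null && python3 ok.py 0.33; python3 ok.py 0.33
```

```text
t 9.78 yaw 5.53 Mz 0.317 q6 -6.8 eff6 0.402 F [-0.6 -2.7  7.8] p [0.5306 0.0569 0.1382] w 0.0544 g 53.7
   mean 0.333
t 9.93 yaw 5.55 Mz 0.328 q6 -6.8 eff6 0.331 F [ 0.2 -3.1  7.3] p [0.5306 0.0569 0.1382] w 0.0549 g 53.7
   mean 0.322
```

The touch is clear at about 0.32 Nm and held. After a short further hold I'll back off about 66° of tool yaw, to about 71.5°, which is three clicks.

```bash
python3 -m jog '[{"dx":0,"dy":0,"dz":0,"ax":0,"ay":0,"az":0,"grip":-1},{"dx":0,"dy":0,"dz":0,"ax":0,"ay":0,"az":0,"grip":-1},{"dx":0,"dy":0,"dz":0,"ax":0,"ay":0,"az":0,"grip":-1},{"dx":0,"dy":0,"dz":0,"ax":0,"ay":0,"az":0,"grip":-1},{"dx":0,"dy":0,"dz":0,"ax":0,"ay":0,"az":0,"grip":-1}]' >/dev/null; python3 st.py
python3 -m jog '[{"dx":0,"dy":0,"dz":0,"ax":0,"ay":0,"az":-0.05,"grip":-1},{"dx":0,"dy":0,"dz":0,"ax":0,"ay":0,"az":-0.1,"grip":-1},{"dx":0,"dy":0,"dz":0,"ax":0,"ay":0,"az":-0.15,"grip":-1},{"dx":0,"dy":0,"dz":0,"ax":0,"ay":0,"az":-0.2,"grip":-1},{"dx":0,"dy":0,"dz":0,"ax":0,"ay":0,"az":-0.25,"grip":-1}]' >/dev/null; python3 st.py
python3 -m jog '[{"dx":0,"dy":0,"dz":0,"ax":0,"ay":0,"az":-0.05,"grip":-1},{"dx":0,"dy":0,"dz":0,"ax":0,"ay":0,"az":-0.1,"grip":-1},{"dx":0,"dy":0,"dz":0,"ax":0,"ay":0,"az":-0.15,"grip":-1},{"dx":0,"dy":0,"dz":0,"ax":0,"ay":0,"az":-0.2,"grip":-1},{"dx":0,"dy":0,"dz":0,"ax":0,"ay":0,"az":-0.25,"grip":-1}]' >/dev/null; python3 st.py
python3 -m jog '[{"dx":0,"dy":0,"dz":0,"ax":0,"ay":0,"az":-0.05,"grip":-1},{"dx":0,"dy":0,"dz":0,"ax":0,"ay":0,"az":-0.1,"grip":-1},{"dx":0,"dy":0,"dz":0,"ax":0,"ay":0,"az":-0.15,"grip":-1},{"dx":0,"dy":0,"dz":0,"ax":0,"ay":0,"az":-0.18,"grip":-1},{"dx":0,"dy":0,"dz":0,"ax":0,"ay":0,"az":-0.18,"grip":-1}]' >/dev/null; python3 ok.py 1
python3 -m jog '[{"dx":0,"dy":0,"dz":0,"ax":0,"ay":0,"az":-0.025,"grip":-1},{"dx":0,"dy":0,"dz":0,"ax":0,"ay":0,"az":-0.05,"grip":-1},{"dx":0,"dy":0,"dz":0,"ax":0,"ay":0,"az":-0.05,"grip":-1}]' >/dev/null; python3 ok.py 1
```

```text
t 10.50 yaw 5.54 Mz 0.326 q6 -6.8 eff6 0.331 F [ 0.5 -2.1  7.6] p [0.5306 0.0569 0.1382] w 0.0548 g 53.7
t 10.92 yaw 28.20 Mz -0.014 q6 -29.5 eff6 0.763 F [-0.7 -2.3  6.5] p [0.5307 0.0569 0.1382] w 0.0548 g 53.7
t 11.33 yaw 50.70 Mz -0.010 q6 -52.0 eff6 0.782 F [-0.6 -2.8  6.9] p [0.5308 0.057  0.1382] w 0.0546 g 53.7
t 11.75 yaw 66.79 Mz 0.040 q6 -68.0 eff6 -0.235 F [-1.5 -1.6  6.1] p [0.5308 0.057  0.1382] w 0.0551 g 53.6
   mean 0.026
t 12.15 yaw 71.27 Mz 0.046 q6 -72.5 eff6 -0.126 F [-1.4 -2.3  6.8] p [0.5309 0.057  0.1382] w 0.0547 g 53.6
   mean 0.090
```

```bash
python3 -m jog '[{"dx":0,"dy":0,"dz":0,"ax":0,"ay":0,"az":-0.012,"grip":-1},{"dx":0,"dy":0,"dz":0,"ax":0,"ay":0,"az":-0.025,"grip":-1},{"dx":0,"dy":0,"dz":0,"ax":0,"ay":0,"az":-0.025,"grip":-1}]' >/dev/null; python3 ok.py 1
python3 -m jog '[{"dx":0,"dy":0,"dz":0,"ax":0,"ay":0,"az":0,"grip":1},{"dx":0,"dy":0,"dz":0,"ax":0,"ay":0,"az":0,"grip":1},{"dx":0,"dy":0,"dz":0,"ax":0,"ay":0,"az":0,"grip":1},{"dx":0,"dy":0,"dz":0,"ax":0,"ay":0,"az":0,"grip":1},{"dx":0,"dy":0,"dz":0,"ax":0,"ay":0,"az":0,"grip":1}]' >/dev/null; python3 st.py
python3 -m jog '[{"dx":0,"dy":0,"dz":-0.1,"ax":0,"ay":0,"az":0,"grip":1},{"dx":0,"dy":0,"dz":-0.2,"ax":0,"ay":0,"az":0,"grip":1},{"dx":0,"dy":0,"dz":-0.3,"ax":0,"ay":0,"az":0,"grip":1},{"dx":0,"dy":0,"dz":-0.38,"ax":0,"ay":0,"az":0,"grip":1},{"dx":0,"dy":0,"dz":-0.38,"ax":0,"ay":0,"az":0,"grip":1}]' >/dev/null
python3 -m jog '[{"dx":0,"dy":0,"dz":0,"ax":0,"ay":0,"az":0,"grip":1},{"dx":0,"dy":0,"dz":0,"ax":0,"ay":0,"az":0,"grip":1}]' >/dev/null; python3 st.py
python3 - <<'E'
from h import *
import pickle
s=manip.get_state();d=save("wrist","w3.png",None,1.4);d["s"]=s;pickle.dump(d,open("w3.pkl","wb"))
E
```

```text
t 12.55 yaw 73.46 Mz 0.051 q6 -74.7 eff6 -0.130 F [-1.6 -3.   7. ] p [0.5308 0.0571 0.1382] w 0.0548 g 53.6
   mean 0.018
t 13.12 yaw 73.43 Mz -0.013 q6 -74.7 eff6 0.000 F [ 0.2 -0.1  0.5] p [0.5297 0.0578 0.1362] w 0.0855 g 0.0
t 13.70 yaw 73.43 Mz -0.031 q6 -74.7 eff6 0.000 F [-0.4  0.9  0.3] p [0.5291 0.0577 0.2304] w 0.0860 g 0.0
```

View pics/w3.png

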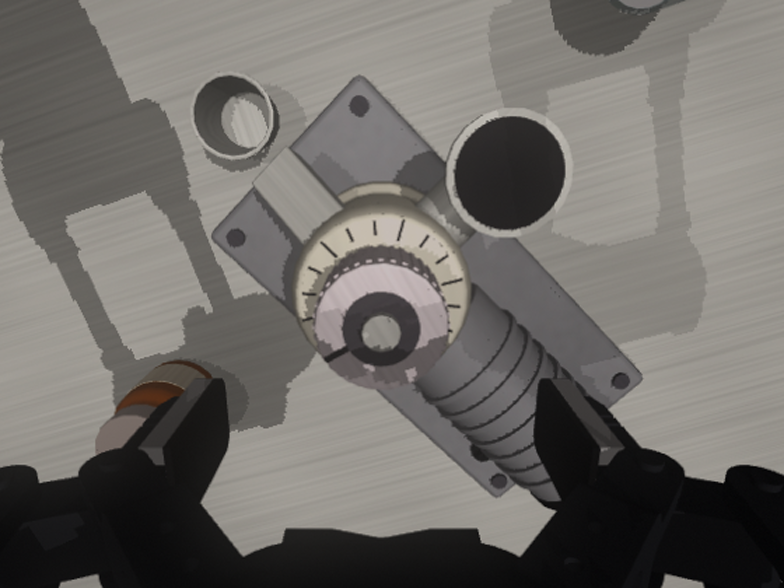

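The index line's end at (327,360), relative to the ring centre at (382,326), points the same way as at the start (about -75°). That is right for a touch 60° in and three clicks back. The cup and jar look undisturbed and the gripper is clear.

```bash
python3 -c "
from rig import manip; print(manip.sign_off())"
```

```text
the job is handed in; nothing more can be done
None
```

The mill is set and handed in: the burrs touched 60° clockwise of the start (held about 0.7 s at roughly 0.32 Nm), then I backed the ring off three clicks and let go, with the gripper clear and the cup, beaker and jar left alone.

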